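# Check the water bath's latching stop button

## Robot

A 6-joint arm with a two-finger parallel gripper is mounted at the origin on the work surface. World frame = base frame: x ahead of the robot, y to its left, z up, the work surface at z = 0. Lengths are in mm, angles in rad, forces in N, time in s.
With the tool pointing down it reaches from about 325 to 875 mm from the base axis. Payload 4.4 kg.
Tool frame: the origin (TCP) lies midway between the tips of the shut fingers; the grasp point (between the pads) lies manip.pinch_z behind it (manip.pinch_z is the distance from the TCP to the grasp point, in mm); z points along the fingers, y is the direction in which the jaws open and shut (so a half turn about z gives the same grasp; the last joint's range is limited). The gripper opens to 85 mm and grips with 20 to 120 N. Pads are 22 mm wide; open, the fingers measure 114 mm over their backs; the gripper's body (76 mm by 85 mm) begins 54 mm behind the grasp point. The pads swing forward as they close: fully open they stand 13 mm farther back than shut.
Start: joints at [1.054, 0.207, 1.542, -0, 1.393, -0.15], TCP at [206.222, 536.749, 231.282] pointing down, gripper open.
Joint ranges: [-2.73, 2.73], [-0.86, 2.22], [0.23, 2.46], [-1.11, 4.25], [0.08, 2.63], [-2.82, 2.82]. Speed limits (rad/s): [2.79, 2.79, 3.14, 3.14, 3.14, 3.14].

## Interface

Orientations are given as a 3x3 rotation matrix whose columns are the frame's x, y, z axes.
In Python, from plant import manip, vision gives the robot as it stands.
- The arm moves only by the shell command python3 -m jog 'ROWS' [OPENING] [FORCE]. ROWS is JSON, a list of rows, each an object of numbers: "dx", "dy", "dz": the shift along the tool's x, y, z in cm; "wx", "wy", "wz": the turn, a rotation vector about the tool's x, y, z in rad. In form: [{"dx": .., "dy": .., "dz": .., "wx": .., "wy": .., "wz": ..}, ...]. A call has 1 to 12 rows; each row is the pose to reach, as a shift and turn from the pose commanded when the call began, along the tool's axes at that moment; what a row does not reach only later rows make up. A row lasts 1/10 s, in which the tool goes at most 50 mm and 8.59 degrees, less where a joint would pass 70% of its speed; a pose out of reach is approached as far as the arm can. A call with a gripper value outside its range is refused whole. OPENING is the gripper's target within -1 to 1 (shut at 1, half-way at 0, fully open at -1), set as the call begins (- or left out, the last holds). The fingers move at their own pace and stop on an object; FORCE is the grip in N (left out, the last holds). Time passes only in rows, so rows that repeat a pose let the fingers close. It gives the time, the measured TCP pose, the force and the opening at its end, in the units of the state.
- manip.sense(): the state, without advancing time (a new reading comes with each control period).
- vision.snapshot(name): name is "scene" or "top" or "wrist"; returns a dict with "img" (420x560x3 uint8, red, green, blue), "fov_y" (degrees; the focal length in pixels is half the picture's height over the tangent of half this angle, whatever the lens; pixels are square), "cx", "cy" (the principal point, pixels), "world_to_cam" (4x4, takes a point from world to camera coordinates). Camera axes: x right, y down, z forward; pixel columns grow to the right and rows downward; lengths in mm; the calibration is good to about 2 mm. A picture is of the moment at which its call begins. There is no depth.
- manip.job_done(): hands the job in, once; it reports no verdict.
The state is a dict: "time_s": time; "joints": joint angles; "joint_velocities": joint speeds; "effort": joint torques, N m; "tcp_pos": TCP position; "eef_rot": TCP orientation; "wrist_force": force on the tool from outside, world axes, zero at the start; "wrist_torque": the same for the moment, N m; "finger_gap": finger opening in mm.
Only numpy, scipy, OpenCV 4.12 (cv2) and the standard library are available. Lean on these libraries where they do the work, as an engineer would, in place of code of your own. Each camera call takes 0.05 s, during which the arm holds its last target. There are 200 camera calls.

## Task

Do the weekly check of the water bath's red mushroom stop button: press it fully in and take the hand off so that it stays latched down by itself, then twist it clockwise (seen from above, as its arrows show) until it releases, and leave it sprung back out and turned back to its rest position, with the hand clear. Work gently and grip nothing: press on top with the fingertips, and twist by pushing round one side of the button's grip bar, touching only one side of the bar at a time. Leave the bottle, the beaker and the blue lid around it where they stand.

Things in the scene. Friction and masses are not known exactly. Their poses are not given: they have to be found in the camera images.
- station: stop station fixed to the bench: grey and yellow box 120 (its x) x 110 (its y) x 55 mm high with the red mushroom button in the middle of its top, inside a yellow guard collar (outer diameter 88, wall 7 mm) that rises to 77 mm above the bench. Origin: centre of the box's underside, on the bench; z up through the button's axis; its x points from the pilot lamp side to the cable gland.
- stop_cap: the red mushroom head: diameter 60 mm, 14 mm thick, on the station's axis, with a straight raised grip bar across its whole middle, 54 mm long (its y), 12 mm wide (its x) and 20 mm high. Origin on the axis at the head's underside (67 mm above the bench when out); z up; turns and sinks with the button. The head's surface lies 14 mm and the bar's top 34 mm above this origin. With the button out, the bar's flat top is 101 mm above the bench, the highest thing on the station.
- bar_front: the half of the grip bar on the head's -x side: its face is a plane 6 mm from the axis on the -x side. Pushing this face near the +y (left) end towards +x turns the head clockwise. Same origin and axes as the head.
- bar_back: the half of the grip bar on the head's +x side: its face is a plane 6 mm from the axis on the +x side. Pushing this face near the -y (right) end towards -x turns the head clockwise. Same origin and axes as the head. Touching the faces of bar_front and bar_back at the same time counts as gripping.
- bar_top (a point): centre of the grip bar's flat top, on the button's axis: the place to press straight down.
- bar_left_end (a point): on top of the grip bar at its +y end, 27 mm from the axis (at rest the bar lies along the station's y).
- bar_right_end (a point): on top of the grip bar at its -y end, 27 mm from the axis.
- stop_press (a joint): how far the button is pressed in, m: 0 out, 0.0085 at the bottom stop. A spring returns it (2 N when out to 5 N at the bottom; pushing past the latch takes up to about 7 N). Pressed to the bottom with the bar at rest angle and let go, it stays latched at about 0.007; pressed less it springs out again. Come onto it slowly: never over 40 N.
- stop_twist (a joint): clockwise turn of the head seen from above, rad: 0 at rest, end stop at 1.0. A weak damped spring (0.025 to 0.055 N m) turns it back to 0 within about 3 s of letting go. When latched, turning it past about 0.5 frees the latch and the head springs up 7 mm; a finger beside the bar needs that much room below its tip.
- bottle: loose glass bottle with a blue cap, 64 mm diameter, 120 mm high, origin centre of its underside; leave alone.
- beaker: loose glass beaker, 60 mm diameter, 75 mm high, origin centre of its underside; leave alone.
- bath_lid: loose blue stepped lid of the bath with a small knob, 100 mm diameter, 26 mm high, origin centre of its underside; leave alone.
Not all that is in view belongs to the job. Of the things that look like the station, take the one that is farthest from the robot's base at the start.

How it is judged:
By the outcome, as a careful person would: the job done as asked, in the order asked, and still so for the second after the job is handed in, with the robot touching nothing.
It also fails if it takes over 48 s, if anything falls off the work surface, if the arm or the gripper's body presses on something with over 40 N, if the wrist force passes 120 N, or if a joint passes its speed limit or range.

## Working session

There is one attempt and no reset: what is moved stays moved. The work goes in short steps, Python scripts to look and compute and a shell command to move; the robot and the scene stay as the last step left them, time stands still between calls to the robot, and variables do not carry over. Pictures are saved under pics/ and viewed, about 8 in all and at most 12, crops included, and the job is handed in when it is done.

```bash
mkdir -p pics; ls
python3 - <<'E'
from plant import manip, vision
import cv2,numpy as np
s=manip.sense(); print(s['time_s'],s['tcp_pos'],np.round(s['eef_rot'],3).tolist(),s['finger_gap'],manip.pinch_z,s['wrist_force'])
ims=[]
for n in ("scene","top"):
    d=vision.snapshot(n); np.savez(f"pics/{n}0.npz",**d); cv2.imwrite(f"pics/{n}0.png",d['img'][:,:,::-1])
    print(n,d['fov_y'],d['cx'],d['cy'],np.round(d['world_to_cam'],3).tolist())
E
```

```text
pics
0.0 [205.83556157 536.07639305 230.10506219] [[-0.933, 0.359, -0.001], [0.359, 0.933, -0.002], [0.0, -0.002, -1.0]] 85.06828044534224 18.700000000000003 [-0.40209746 -0.1344636   0.40783353]
scene 43.28916537124857 283.6234022255962 214.1661218639446 [[-0.262, 0.965, 0.014, 79.134], [0.785, 0.222, -0.579, -357.024], [-0.562, -0.14, -0.815, 1721.804], [0.0, 0.0, 0.0, 1.0]]
top 46.315263749433235 278.8421298295327 205.44344780292388 [[-0.009, -1.0, -0.007, 68.408], [-0.996, 0.01, -0.089, 524.95], [0.089, 0.006, -0.996, 1243.207], [0.0, 0.0, 0.0, 1.0]]
```

View pics/top0.png

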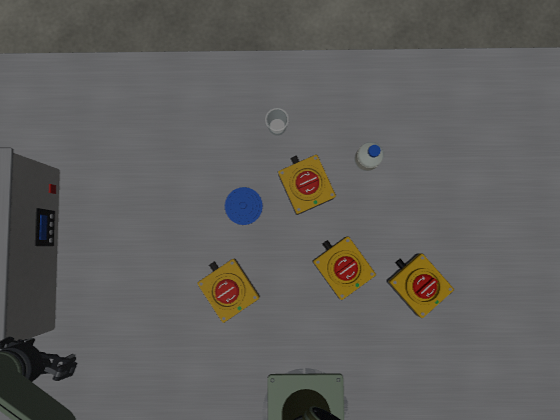

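View pics/scene0.png

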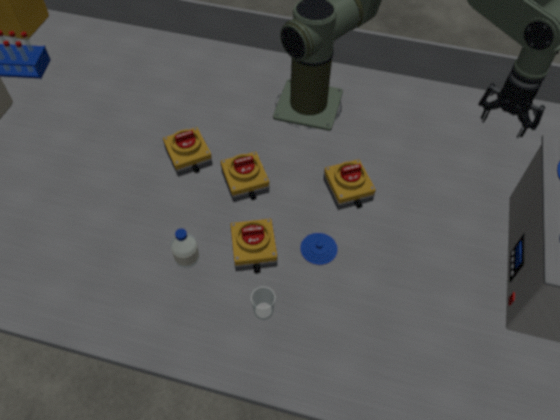

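The top view shows four stations. The farthest from the base is the one at about (307,183), with its gland at (295,160) and its lamp at (316,203). The beaker is at (277,120), the bottle at (369,156) and the lid at (243,206). I'll locate the station in both views.

```bash
cat > h.py <<'E'
import numpy as np,cv2
def ray(d,uv,z):
    f=d['img'].shape[0]/2/np.tan(np.radians(float(d['fov_y']))/2)
    M=np.array(d['world_to_cam']);R,t=M[:3,:3],M[:3,3]
    c=-R.T@t; v=R.T@np.array([(uv[0]-d['cx'])/f,(uv[1]-d['cy'])/f,1]); return c+v*(z-c[2])/v[2]
def proj(d,p):
    f=d['img'].shape[0]/2/np.tan(np.radians(float(d['fov_y']))/2)
    M=np.array(d['world_to_cam']); q=M[:3,:3]@np.array(p)+M[:3,3]
    return np.array([d['cx']+f*q[0]/q[2],d['cy']+f*q[1]/q[2]])
E
python3 - <<'E'
from h import *
for n,c in (("top",(307,183)),("scene",(254,238))):
    d=dict(np.load(f"pics/{n}0.npz")); im=d['img'].astype(int); r,g,b=im[...,0],im[...,1],im[...,2]
    yy,xx=np.mgrid[:420,:560]; near=(xx-c[0])**2+(yy-c[1])**2<35**2
    red=((r>90)&(g<70)&(b<80)&near).astype(np.uint8)
    red=cv2.morphologyEx(red,cv2.MORPH_CLOSE,np.ones((5,5)))
    p=np.argwhere(red)[:,::-1]; print(n,'red',p.mean(0),len(p),'->',ray(d,p.mean(0),84).round(1), ray(d,p.mean(0),90).round(1))
    yel=((r>110)&(g>80)&(b<80)&near)|(red>0)
    q=np.argwhere(yel)[:,::-1].astype(np.float32)
    box=cv2.boxPoints(cv2.minAreaRect(q)); w=np.array([ray(d,k,55)[:2] for k in box]); print(w.round(1).tolist())
    print('centre',w.mean(0),'sides',np.linalg.norm(w-np.roll(w,-1,0),axis=1),'ang',np.degrees(np.arctan2(*(w-np.roll(w,-1,0)).T[::-1])))
    c2=[int(v) for v in c]; cr=d['img'][c2[1]-45:c2[1]+45,c2[0]-45:c2[0]+45,::-1]
    cv2.imwrite(f"pics/{n}c.png",cv2.resize(cr,(400,400),interpolation=cv2.INTER_CUBIC))
a=cv2.hconcat([cv2.imread('pics/topc.png'),cv2.imread('pics/scenec.png')]);cv2.imwrite('pics/both.png',a)
d=dict(np.load("pics/top0.npz"))
print('gland,lamp',ray(d,(295,160),30),ray(d,(316,203),55),'bottle',ray(d,(374,151),120),'beaker',ray(d,(277,115),75),'lid',ray(d,(244,205),20))
E
```

```text
top red [307.03837472 182.28893905] 443 -> [576.8  -6.9  84. ] [576.   -6.6  90. ]
[[609.8, 66.7], [654.3, -32.7], [545.2, -79.7], [501.4, 19.1]]
centre [577.69014368  -6.64173204] sides [108.95394918 118.80805545 108.08357532 118.48025787] ang [ 114.09770058   23.2930903   -66.07128008 -156.28798143]
scene red [251.87215909 234.25568182] 352 -> [583.1  -7.3  84. ] [586.8  -6.   90. ]
[[546.6, -81.6], [499.9, 21.0], [610.2, 65.1], [653.7, -32.9]]
centre [577.61109246  -7.06218531] sides [112.71022744 118.81676622 107.20117417 117.73081704] ang [ -65.54009136 -158.22263742  113.9490788    24.43675924]
gland,lamp [642.62832759  20.58802424  30.        ] [528.03507077 -30.2040128   55.        ] bottle [ 646.13713499 -166.93372629  120.        ] beaker [749.4734524   65.77154533  75.        ] lid [527.89929248 153.70144063  20.        ]
```

View pics/both.png

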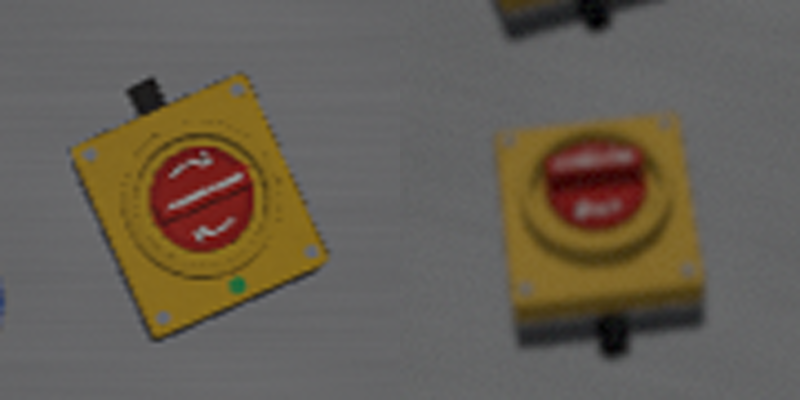

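The two views agree: station at about (577.5, −6.8), yaw about 23.7°, bar at rest across it. I'll shut the fingers and move over it, with tool x along the station's y.

```bash
python3 -m jog '[{"dx":-1,"dy":-3,"wz":0.03},{"dx":-2.4,"dy":-6.2,"wz":0.1},{"dx":-4.5,"dy":-9.8,"wz":0.18},{"dx":-8.5,"dy":-12.2,"wz":0.26},{"dx":-12.7,"dy":-14.6,"wz":0.34},{"dx":-16.9,"dy":-17,"wz":0.42},{"dx":-21.1,"dy":-19.4,"wz":0.5},{"dx":-25.3,"dy":-21.8,"wz":0.58},{"dx":-29.5,"dy":-24.2,"wz":0.65},{"dx":-33,"dy":-26,"wz":0.72},{"dx":-35.5,"dy":-27.3,"wz":0.77},{"dx":-37,"dy":-28,"wz":0.79}]' 1 20
cat >> h.py <<'E'
C=np.array([577.5,-6.8]);A=np.radians(23.7)
def st(p): # station -> world
    c,s=np.cos(A),np.sin(A); return np.array([C[0]+c*p[0]-s*p[1],C[1]+s*p[0]+c*p[1],p[2]])
def state(goal=None):
    from plant import manip
    s=manip.sense(); R=np.array(s['eef_rot']);p=np.array(s['tcp_pos'])
    c,n=np.cos(A),np.sin(A); q=p[:2]-C
    print('t',s['time_s'],'stn',(c*q[0]+n*q[1]).round(1),(-n*q[0]+c*q[1]).round(1),p[2].round(1),'F',np.round(s['wrist_force'],1),'T',np.round(s['wrist_torque'],2),'gap',round(s['finger_gap'],1))
    yaw=np.degrees(np.arctan2(R[1,0],R[0,0])); print('toolx yaw err deg vs station y',round(yaw-90-np.degrees(A),2),'zaxis',R[:,2].round(3))
    if goal is not None: print('to goal cm',(R.T@(st(goal)-p)/10).round(2))
E
python3 -c "
from h import *
state((0,0,150))"
```

```text
t 0.1 stn -122.0 646.5 230.2 F [-0.1 -0.6 -0.3] T [ 0.   -0.04  0.01] gap 85.3
toolx yaw err deg vs station y 45.28 zaxis [-0.001 -0.002 -1.   ]
to goal cm [-54.16 -37.34   8.08]invalid input
```

```bash
python3 -m jog '[{"dx":-1,"dy":-3,"dz":0,"wx":0,"wy":0,"wz":0.03},{"dx":-2.4,"dy":-6.2,"dz":0,"wx":0,"wy":0,"wz":0.1},{"dx":-4.5,"dy":-9.8,"dz":0,"wx":0,"wy":0,"wz":0.18},{"dx":-8.5,"dy":-12.2,"dz":0,"wx":0,"wy":0,"wz":0.26},{"dx":-12.7,"dy":-14.6,"dz":0,"wx":0,"wy":0,"wz":0.34},{"dx":-16.9,"dy":-17,"dz":0,"wx":0,"wy":0,"wz":0.42},{"dx":-21.1,"dy":-19.4,"dz":0,"wx":0,"wy":0,"wz":0.5},{"dx":-25.3,"dy":-21.8,"dz":0,"wx":0,"wy":0,"wz":0.58},{"dx":-29.5,"dy":-24.2,"dz":0,"wx":0,"wy":0,"wz":0.65},{"dx":-33,"dy":-26,"dz":0,"wx":0,"wy":0,"wz":0.72},{"dx":-35.5,"dy":-27.3,"dz":0,"wx":0,"wy":0,"wz":0.77},{"dx":-37,"dy":-28,"dz":0,"wx":0,"wy":0,"wz":0.79}]' 1 20
python3 -c "
from h import *
state((0,0,150))"
```

```text
time_s: 1.3
tcp_pos: [452.2, 140.8, 230.9]
eef_rot: [[-0.399, 0.917, -0.001], [0.917, 0.399, -0.0], [-0.0, -0.001, -1.0]]
wrist_force: [-0.4, 0.3, -0.6]
finger_gap: 0.4
t 1.3 stn -55.5 185.5 230.9 F [-0.4  0.3 -0.6] T [0.05 0.03 0.01] gap 0.4
toolx yaw err deg vs station y -0.19 zaxis [-0.001 -0.    -1.   ]
to goal cm [-18.53   5.61   8.09]
```

```bash
python3 -m jog '[{"dx":-2,"dy":0.6,"dz":0.5,"wx":0,"wy":0,"wz":0},{"dx":-5.5,"dy":1.7,"dz":2,"wx":0,"wy":0,"wz":0},{"dx":-9,"dy":2.8,"dz":4,"wx":0,"wy":0,"wz":0},{"dx":-12.5,"dy":3.9,"dz":6,"wx":0,"wy":0,"wz":0},{"dx":-15.5,"dy":4.8,"dz":7.3,"wx":0,"wy":0,"wz":0},{"dx":-17.8,"dy":5.4,"dz":8,"wx":0,"wy":0,"wz":0},{"dx":-18.5,"dy":5.6,"dz":8,"wx":0,"wy":0,"wz":0},{"dx":-18.5,"dy":5.6,"dz":8,"wx":0,"wy":0,"wz":0},{"dx":-18.5,"dy":5.6,"dz":8,"wx":0,"wy":0,"wz":0}]' >/dev/null
python3 - <<'E'
from h import *
from plant import vision
state((0,0,104))
d=vision.snapshot("wrist"); np.savez("pics/wrist1.npz",**d)
im=d['img'][:,:,::-1].copy()
for p in [(0,0,101),(0,27,101),(0,-27,101),(60,55,55),(60,-55,55),(-60,55,55),(-60,-55,55)]:
    u=proj(d,st(p)); print(p,u.round(0)); 
    if abs(u).max()<2000: cv2.circle(im,tuple(int(v) for v in u),3,(255,0,255),1)
cv2.imwrite("pics/wrist1.png",im)
E
```

```text
t 2.2 stn 0.6 3.9 151.7 F [-0.5 -0.2  0. ] T [0.07 0.03 0.01] gap -0.1
toolx yaw err deg vs station y 0.08 zaxis [-0.     0.001 -1.   ]
to goal cm [-0.39 -0.06  4.77]
(0, 0, 101) [280. 240.]
(0, 27, 101) [280. 194.]
(0, -27, 101) [280. 283.]
(60, 55, 55) [376. 130.]
(60, -55, 55) [363. 285.]
(-60, 55, 55) [184. 130.]
(-60, -55, 55) [196. 285.]
```

View pics/wrist1.png

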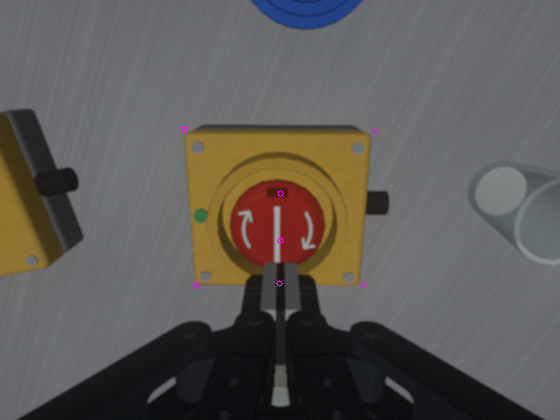

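The wrist view shows the station where predicted. The bar stands vertical at column ~278 and its far end is near row 190, against 194 predicted. The box's top corners at (188,131) and (370,133) agree within about 3 mm. The shut fingertips are about 17 mm thick. Now I'll come down over the bar's centre.

```bash
python3 -m jog '[{"dx":-0.2,"dy":-0.05,"dz":0.5,"wx":0,"wy":0,"wz":0},{"dx":-0.4,"dy":-0.05,"dz":1.8,"wx":0,"wy":0,"wz":0},{"dx":-0.4,"dy":-0.05,"dz":3,"wx":0,"wy":0,"wz":0},{"dx":-0.4,"dy":-0.05,"dz":3.6,"wx":0,"wy":0,"wz":0},{"dx":-0.4,"dy":-0.05,"dz":4,"wx":0,"wy":0,"wz":0},{"dx":-0.4,"dy":-0.05,"dz":4,"wx":0,"wy":0,"wz":0},{"dx":-0.4,"dy":-0.05,"dz":4,"wx":0,"wy":0,"wz":0}]' >/dev/null
python3 -c "
from h import *
state((0,0,101))"
```

```text
t 2.95 stn 0.1 -1.4 111.3 F [ 0.3 -0.8  1.1] T [0.03 0.02 0.  ] gap -0.0
toolx yaw err deg vs station y 0.02 zaxis [ 0. -0. -1.]
to goal cm [ 0.14 -0.01  1.03]
```

```bash
python3 -m jog '[{"dx":0.1,"dy":0,"dz":0.4,"wx":0,"wy":0,"wz":0},{"dx":0.1,"dy":0,"dz":0.8,"wx":0,"wy":0,"wz":0},{"dx":0.1,"dy":0,"dz":0.95,"wx":0,"wy":0,"wz":0},{"dx":0.1,"dy":0,"dz":1.05,"wx":0,"wy":0,"wz":0},{"dx":0.1,"dy":0,"dz":1.15,"wx":0,"wy":0,"wz":0},{"dx":0.1,"dy":0,"dz":1.25,"wx":0,"wy":0,"wz":0},{"dx":0.1,"dy":0,"dz":1.35,"wx":0,"wy":0,"wz":0},{"dx":0.1,"dy":0,"dz":1.45,"wx":0,"wy":0,"wz":0},{"dx":0.1,"dy":0,"dz":1.5,"wx":0,"wy":0,"wz":0},{"dx":0.1,"dy":0,"dz":1.5,"wx":0,"wy":0,"wz":0}]' >/dev/null
python3 -c "
from h import *
state((0,0,92.5))"
```

```text
t 3.95 stn 0.0 -0.3 96.9 F [-2.9 -0.4  4.6] T [0.09 0.4  0.02] gap 0.1
toolx yaw err deg vs station y 0.02 zaxis [ 0.  0. -1.]
to goal cm [ 0.03 -0.    0.44]
```

```bash
python3 -m jog '[{"dx":0,"dy":0,"dz":0.07,"wx":0,"wy":0,"wz":0},{"dx":0,"dy":0,"dz":0.14,"wx":0,"wy":0,"wz":0},{"dx":0,"dy":0,"dz":0.21,"wx":0,"wy":0,"wz":0},{"dx":0,"dy":0,"dz":0.28,"wx":0,"wy":0,"wz":0},{"dx":0,"dy":0,"dz":0.34,"wx":0,"wy":0,"wz":0},{"dx":0,"dy":0,"dz":0.4,"wx":0,"wy":0,"wz":0},{"dx":0,"dy":0,"dz":0.4,"wx":0,"wy":0,"wz":0}]' | grep -E "tcp|force"
python3 -m jog '[{"dx":0,"dy":0,"dz":0.04,"wx":0,"wy":0,"wz":0},{"dx":0,"dy":0,"dz":0.08,"wx":0,"wy":0,"wz":0},{"dx":0,"dy":0,"dz":0.08,"wx":0,"wy":0,"wz":0}]' | grep -E "tcp|force"
```

```text
tcp_pos: [577.7, -7.1, 92.5]
wrist_force: [-2.3, 1.3, 6.2]
tcp_pos: [577.8, -7.1, 92.5]
wrist_force: [-5.6, 0.2, 9.8]
```

```bash
python3 -m jog '[{"dx":0,"dy":0,"dz":0.04,"wx":0,"wy":0,"wz":0},{"dx":0,"dy":0,"dz":0.08,"wx":0,"wy":0,"wz":0},{"dx":0,"dy":0,"dz":0.08,"wx":0,"wy":0,"wz":0}]' | grep -E "tcp|force"
```

```text
tcp_pos: [577.8, -7.1, 92.4]
wrist_force: [-5.9, 1.2, 13.2]
```

Bottomed: z holds at 92.4 while the force rises to 13 N. I'll lift off, move aside and look.

```bash
python3 -m jog '[{"dx":0,"dy":0,"dz":-0.3,"wx":0,"wy":0,"wz":0},{"dx":0,"dy":0,"dz":-1,"wx":0,"wy":0,"wz":0},{"dx":0,"dy":0,"dz":-2,"wx":0,"wy":0,"wz":0},{"dx":0.5,"dy":-0.5,"dz":-3,"wx":0,"wy":0,"wz":0},{"dx":1.5,"dy":-1.5,"dz":-3.5,"wx":0,"wy":0,"wz":0},{"dx":2.4,"dy":-2.5,"dz":-3.5,"wx":0,"wy":0,"wz":0},{"dx":2.7,"dy":-3,"dz":-3.5,"wx":0,"wy":0,"wz":0},{"dx":2.7,"dy":-3,"dz":-3.5,"wx":0,"wy":0,"wz":0}]' >/dev/null
python3 - <<'E'
from h import *
from plant import vision
state((-30,26,85))
ims=[]
for n in ("scene","wrist"):
    d=vision.snapshot(n); im=d['img'][:,:,::-1].copy()
    for z in (101,94):
        u=[proj(d,st((0,y,z))) for y in(27,-27)]; print(n,z,np.round(u).tolist())
    if n=="scene": im=cv2.hconcat([cv2.resize(k[180:280,200:300],(400,400),interpolation=cv2.INTER_CUBIC) for k in (np.load('pics/scene0.npz')['img'][:,:,::-1],im)]); cv2.imwrite("pics/s2.png",im)
    else: ims=im
cv2.imwrite("pics/latched.png",cv2.vconcat([cv2.resize(im if 0 else cv2.imread('pics/s2.png'),(560,280)),ims[80:400]]))
E
```

```text
t 6.05 stn -30.6 27.1 125.9 F [ 0.8 -0.1 -0.1] T [-0.02  0.01  0.04] gap 0.3
toolx yaw err deg vs station y 0.04 zaxis [-0. -0. -1.]
to goal cm [-0.11  0.06  4.09]
scene 101 [[263.0, 228.0], [242.0, 230.0]]
scene 94 [[263.0, 229.0], [242.0, 232.0]]
wrist 101 [[343.0, 253.0], [337.0, 345.0]]
wrist 94 [[341.0, 247.0], [336.0, 337.0]]
```

View pics/latched.png

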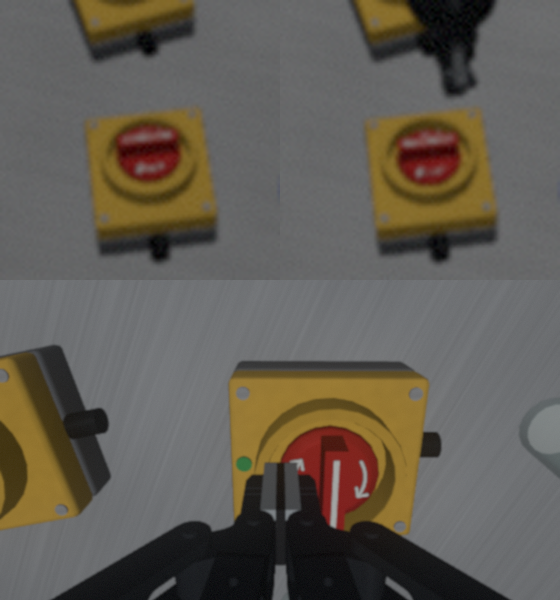

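The scene crop shows the head sitting about 2 px (7 mm) lower in its collar than before with the hand away from it, so it is latched. Its bar is still at rest angle. Next I'll lower the fingertips beside the front face near the left end, then push along +x.

```bash
python3 -m jog '[{"dx":-0.1,"dy":0,"dz":1,"wx":0,"wy":0,"wz":0},{"dx":-0.1,"dy":0,"dz":2.2,"wx":0,"wy":0,"wz":0},{"dx":-0.1,"dy":0,"dz":3.2,"wx":0,"wy":0,"wz":0},{"dx":-0.1,"dy":0,"dz":3.8,"wx":0,"wy":0,"wz":0},{"dx":-0.1,"dy":0,"dz":3.9,"wx":0,"wy":0,"wz":0},{"dx":-0.1,"dy":0,"dz":3.9,"wx":0,"wy":0,"wz":0},{"dx":-0.1,"dy":0,"dz":3.9,"wx":0,"wy":0,"wz":0}]' >/dev/null
python3 -c "
from h import *
state((-17,26,86))"
```

```text
t 6.85 stn -29.7 25.4 87.0 F [ 0.7 -0.9  0.9] T [-0.   -0.01 -0.08] gap 0.2
toolx yaw err deg vs station y 0.02 zaxis [ 0.001 -0.    -1.   ]
to goal cm [0.06 1.27 0.1 ]
```

```bash
python3 -m jog '[{"dx":0,"dy":0.4,"dz":0.1,"wx":0,"wy":0,"wz":0},{"dx":0,"dy":0.8,"dz":0.1,"wx":0,"wy":0,"wz":0},{"dx":0,"dy":1.1,"dz":0.1,"wx":0,"wy":0,"wz":0},{"dx":0,"dy":1.3,"dz":0.1,"wx":0,"wy":0,"wz":0},{"dx":0,"dy":1.5,"dz":0.1,"wx":0,"wy":0,"wz":0},{"dx":0,"dy":1.65,"dz":0.1,"wx":0,"wy":0,"wz":0},{"dx":0,"dy":1.8,"dz":0.1,"wx":0,"wy":0,"wz":0},{"dx":0,"dy":1.8,"dz":0.1,"wx":0,"wy":0,"wz":0}]' >/dev/null
python3 -c "
from h import *
state((-5,26,86))"
```

```text
t 7.65 stn -11.7 25.9 85.7 F [-1.8  0.7  1.8] T [ 0.11  0.42 -0.04] gap 0.2
toolx yaw err deg vs station y 0.03 zaxis [ 0.     0.001 -1.   ]
to goal cm [ 0.01  0.67 -0.03]
```

```bash
python3 -m jog '[{"dx":0,"dy":0.12,"dz":0,"wx":0,"wy":0,"wz":0},{"dx":0,"dy":0.24,"dz":0,"wx":0,"wy":0,"wz":0},{"dx":0,"dy":0.36,"dz":0,"wx":0,"wy":0,"wz":0},{"dx":0,"dy":0.48,"dz":0,"wx":0,"wy":0,"wz":0},{"dx":0,"dy":0.6,"dz":0,"wx":0,"wy":0,"wz":0},{"dx":0,"dy":0.65,"dz":0,"wx":0,"wy":0,"wz":0},{"dx":0,"dy":0.65,"dz":0,"wx":0,"wy":0,"wz":0}]' >/dev/null
python3 - <<'E'
from h import *
from plant import vision
state((-5,26,86))
d=vision.snapshot("wrist"); cv2.imwrite("pics/tw.png",d['img'][:,:,::-1])
d=vision.snapshot("scene"); cv2.imwrite("pics/tws.png",cv2.resize(d['img'][180:280,200:300,::-1],(420,420),interpolation=cv2.INTER_CUBIC))
cv2.imwrite("pics/tw2.png",cv2.resize(cv2.hconcat([cv2.imread("pics/tw.png"),cv2.imread("pics/tws.png")]),(800,343)))
E
```

```text
t 8.35 stn -5.4 25.8 85.5 F [-1.3  0.9 -0.8] T [0.2  0.32 0.  ] gap -0.2
toolx yaw err deg vs station y 0.02 zaxis [ 0.  0. -1.]
to goal cm [ 0.02  0.04 -0.05]
```

View pics/tw2.png

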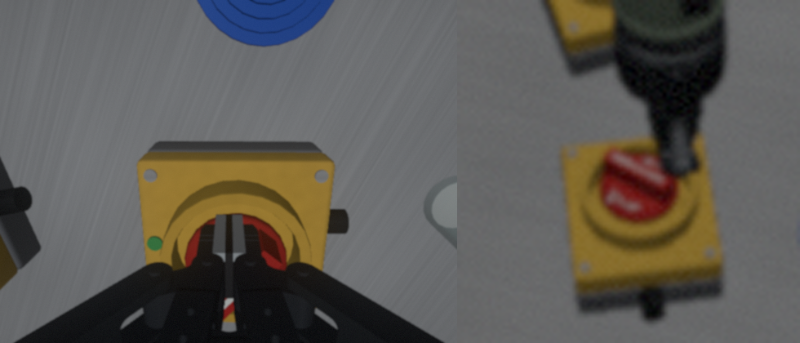

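The bar has turned clockwise by roughly 30–35°, with the finger only on its front side. I'll push about 4 mm further to be sure it passes release, then back off and rise clear.

```bash
python3 -m jog '[{"dx":0,"dy":0.12,"dz":0,"wx":0,"wy":0,"wz":0},{"dx":0,"dy":0.24,"dz":0,"wx":0,"wy":0,"wz":0},{"dx":0,"dy":0.34,"dz":0,"wx":0,"wy":0,"wz":0},{"dx":0,"dy":0.4,"dz":0,"wx":0,"wy":0,"wz":0},{"dx":0,"dy":0.4,"dz":0,"wx":0,"wy":0,"wz":0}]' >/dev/null
python3 - <<'E'
from h import *
from plant import vision
state((-35,26,86))
d=vision.snapshot("scene"); cv2.imwrite("pics/tws3.png",cv2.resize(d['img'][180:280,200:300,::-1],(420,420),interpolation=cv2.INTER_CUBIC))
E
python3 -m jog '[{"dx":0,"dy":-0.3,"dz":0,"wx":0,"wy":0,"wz":0},{"dx":0,"dy":-0.8,"dz":0,"wx":0,"wy":0,"wz":0},{"dx":0,"dy":-1.5,"dz":0,"wx":0,"wy":0,"wz":0},{"dx":0,"dy":-2.2,"dz":0,"wx":0,"wy":0,"wz":0},{"dx":0,"dy":-3.2,"dz":0,"wx":0,"wy":0,"wz":0},{"dx":0,"dy":-3.5,"dz":-1,"wx":0,"wy":0,"wz":0},{"dx":0,"dy":-4.5,"dz":-3,"wx":0,"wy":0,"wz":0},{"dx":0,"dy":-6,"dz":-5.5,"wx":0,"wy":0,"wz":0},{"dx":0,"dy":-8,"dz":-7.5,"wx":0,"wy":0,"wz":0},{"dx":0,"dy":-9,"dz":-8,"wx":0,"wy":0,"wz":0},{"dx":0,"dy":-9,"dz":-8,"wx":0,"wy":0,"wz":0},{"dx":0,"dy":-9,"dz":-8,"wx":0,"wy":0,"wz":0}]' >/dev/null
python3 -m jog '[{"dx":0,"dy":0,"dz":0,"wx":0,"wy":0,"wz":0},{"dx":0,"dy":0,"dz":0,"wx":0,"wy":0,"wz":0},{"dx":0,"dy":0,"dz":0,"wx":0,"wy":0,"wz":0},{"dx":0,"dy":0,"dz":0,"wx":0,"wy":0,"wz":0},{"dx":0,"dy":0,"dz":0,"wx":0,"wy":0,"wz":0},{"dx":0,"dy":0,"dz":0,"wx":0,"wy":0,"wz":0},{"dx":0,"dy":0,"dz":0,"wx":0,"wy":0,"wz":0},{"dx":0,"dy":0,"dz":0,"wx":0,"wy":0,"wz":0},{"dx":0,"dy":0,"dz":0,"wx":0,"wy":0,"wz":0},{"dx":0,"dy":0,"dz":0,"wx":0,"wy":0,"wz":0},{"dx":0,"dy":0,"dz":0,"wx":0,"wy":0,"wz":0},{"dx":0,"dy":0,"dz":0,"wx":0,"wy":0,"wz":0}]' >/dev/null
python3 -m jog '[{"dx":0,"dy":0,"dz":0,"wx":0,"wy":0,"wz":0},{"dx":0,"dy":0,"dz":0,"wx":0,"wy":0,"wz":0},{"dx":0,"dy":0,"dz":0,"wx":0,"wy":0,"wz":0},{"dx":0,"dy":0,"dz":0,"wx":0,"wy":0,"wz":0},{"dx":0,"dy":0,"dz":0,"wx":0,"wy":0,"wz":0},{"dx":0,"dy":0,"dz":0,"wx":0,"wy":0,"wz":0},{"dx":0,"dy":0,"dz":0,"wx":0,"wy":0,"wz":0},{"dx":0,"dy":0,"dz":0,"wx":0,"wy":0,"wz":0},{"dx":0,"dy":0,"dz":0,"wx":0,"wy":0,"wz":0},{"dx":0,"dy":0,"dz":0,"wx":0,"wy":0,"wz":0},{"dx":0,"dy":0,"dz":0,"wx":0,"wy":0,"wz":0},{"dx":0,"dy":0,"dz":0,"wx":0,"wy":0,"wz":0}]' >/dev/null
python3 -m jog '[{"dx":0,"dy":0,"dz":0,"wx":0,"wy":0,"wz":0},{"dx":0,"dy":0,"dz":0,"wx":0,"wy":0,"wz":0},{"dx":0,"dy":0,"dz":0,"wx":0,"wy":0,"wz":0},{"dx":0,"dy":0,"dz":0,"wx":0,"wy":0,"wz":0},{"dx":0,"dy":0,"dz":0,"wx":0,"wy":0,"wz":0},{"dx":0,"dy":0,"dz":0,"wx":0,"wy":0,"wz":0},{"dx":0,"dy":0,"dz":0,"wx":0,"wy":0,"wz":0},{"dx":0,"dy":0,"dz":0,"wx":0,"wy":0,"wz":0},{"dx":0,"dy":0,"dz":0,"wx":0,"wy":0,"wz":0},{"dx":0,"dy":0,"dz":0,"wx":0,"wy":0,"wz":0},{"dx":0,"dy":0,"dz":0,"wx":0,"wy":0,"wz":0},{"dx":0,"dy":0,"dz":0,"wx":0,"wy":0,"wz":0}]' >/dev/null
python3 - <<'E'
from h import *
from plant import vision
state((0,0,101))
d0=np.load('pics/scene0.npz')['img']; d=vision.snapshot("scene"); cv2.imwrite("pics/sceneE.png",d['img'][:,:,::-1])
cr=lambda im:cv2.resize(im[180:280,200:300,::-1],(266,266),interpolation=cv2.INTER_CUBIC)
w=vision.snapshot("wrist")['img'][:,:,::-1]
t=vision.snapshot("top")['img']; t0=np.load('pics/top0.npz')['img']
ct=lambda im:cv2.resize(im[138:228,262:352,::-1],(266,266),interpolation=cv2.INTER_CUBIC)
row=cv2.hconcat([cr(d0),cv2.resize(cv2.imread("pics/tws3.png"),(266,266)),cr(d['img'])])
row2=cv2.hconcat([ct(t0),ct(t),cv2.resize(w,(266,266))])
cv2.imwrite("pics/end.png",cv2.vconcat([row,row2]))
m=lambda a,b,y0,y1,x0,x1:np.abs(a[y0:y1,x0:x1].astype(int)-b[y0:y1,x0:x1]).mean().round(2)
print('scene diff station',m(d0,d['img'],210,270,225,285),'bottle',m(d0,d['img'],225,265,165,205),'lid',m(d0,d['img'],230,268,298,342),'beaker',m(d0,d['img'],283,322,245,282))
E
```

```text
t 8.95 stn -1.6 25.7 85.4 F [-1.8  0.7 -1.1] T [-0.04  0.35 -0.05] gap 0.0
toolx yaw err deg vs station y 0.02 zaxis [-0.  0. -1.]
to goal cm [ 0.03 -3.34 -0.06]
t 13.8 stn -91.5 25.7 165.7 F [-1.   0.3  0.5] T [ 0.02  0.02 -0.02] gap 0.2
toolx yaw err deg vs station y 0.02 zaxis [-0.  0. -1.]
to goal cm [-2.57  9.15  6.47]
scene diff station 3.34 bottle 3.31 lid 3.24 beaker 3.35
```

View pics/end.png

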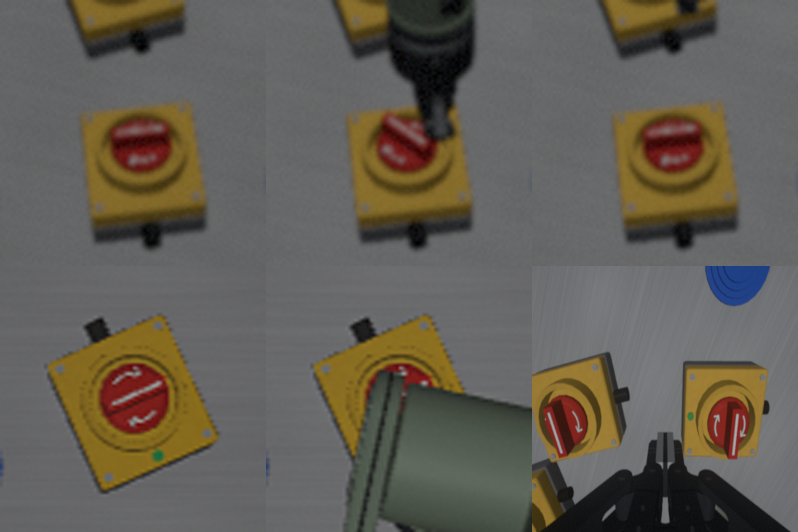

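The head looks sprung out and back at rest: the station's picture difference from the start equals the plain noise at the untouched objects. I'll check the earlier latched picture against the same measure, then hand in.

Run:
```python
from h import *
s=cv2.imread('pics/s2.png'); a,b=s[:,:400],s[:,400:]
e=cv2.resize(cv2.imread('pics/sceneE.png')[180:280,200:300],(400,400),interpolation=cv2.INTER_CUBIC)
for n,q in(('start',a),('latched',b),('end',e)):
    q=q.astype(int)[130:330,130:310]; m=(q[...,2]>90)&(q[...,1]<70); p=np.argwhere(m); print(n,(p.mean(0)/4).round(2),len(p))
k=lambda u,v:np.abs(u[150:300,150:280].astype(int)-v[150:300,150:280]).mean().round(1)
print('diff latched/start',k(a,b),'end/start',k(a,e))
if k(b,a)>1.5*k(e,a):
    from plant import manip; print(manip.job_done())
```

```text
start [23.24 20.9 ] 3605
latched [24.69 21.12] 3777
end [23.02 20.82] 3696
diff latched/start 7.5 end/start 3.2
the job is handed in; nothing more can be done
None
```

I did the stop-button check on the farthest station, about 577 mm ahead of the base, and handed the job in at about 14 s of the 48 s allowed.

- **Press:** I pressed the bar top with shut fingertips until the tip stopped at z = 92.4 mm. The highest reading I took was 13 N. With the hand lifted off, the head stayed about 1.5 px lower in the scene view, which fits the 7 mm latch depth.
- **Twist:** I pushed only the front face, near its left end, at about 2 N. The bar turned well past 30° clockwise and the finger then backed off.
- **Final state:** In the scene view the head is back within 0.3 px of where it started. The picture there differs from the start picture no more than the noise at the bottle, beaker and lid, so those appear unmoved. The hand is clear: it stands about 92 mm to the side at z ≈ 166 mm, and the force reads about zero.

- **Refused move:** My first jog call was refused as invalid input, because I had left out some fields. It moved nothing.
- **Top view blocked:** In the last top picture the arm covered part of the button. The final check therefore rests on the scene view, with the wrist view agreeing by eye.

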